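# Make room for the soda jar in the care tray

## Robot

A 7-joint arm with a two-finger parallel gripper is mounted at the origin on a cart in front of the work surface, level with it; the furniture and walls round the work are solid. World frame = base frame: x ahead of the robot, y to its left, z up, the work surface at z = 0. Lengths are in mm, angles in rad, forces in N, time in s.
With the tool pointing down it reaches from about 400 to 875 mm from the base axis. Payload 4.4 kg.
Tool frame: the origin (TCP) lies midway between the tips of the shut fingers; the grasp point (between the pads) lies 19 mm behind it (ctrl.pinch_z is the distance from the TCP to the grasp point, in mm); z points along the fingers, y is the line along which they close (so a half turn about z gives the same grasp; the last joint's range is limited). The gripper opens to 85 mm and grips with 20 to 120 N. Pads are 22 mm wide; open, the fingers measure 114 mm over their backs; the gripper's body (76 mm by 85 mm) begins 54 mm behind the grasp point. The pads swing forward as they close: fully open they stand 13 mm farther back than shut.
Start: joints at [1.269, 0.628, 0.038, 1.517, -0.027, 0.996, -0.02], TCP at [151.881, -632.021, 231.313] pointing down, gripper open.
Joint ranges: [-3.06, 3.06], [-0.37, 2.12], [-1.25, 1.32], [0.18, 2.47], [-1.1, 4.24], [0.23, 1.98], [-2.94, 2.94]. Speed limits (rad/s): [2.57, 2.57, 3.14, 3.14, 3.14, 3.14, 3.14].

## Interface

Orientations are given as [roll, pitch, yaw] about the fixed x, y, z axes, in that order (R = Rz(yaw) Ry(pitch) Rx(roll)).
In Python, from cell import read_state, cams, order, ctrl gives the robot as it stands.
- The arm moves only by the tool move_arm, never from a script. Its argument "targets" is text: rows parted by semicolons, each of 7 numbers parted by spaces: the gripper's target within -1 to 1 (fully open at 1, half-way at 0, shut at -1), then the shift along the tool's x, y, z in cm, then the turn, a rotation vector about the tool's x, y, z in degrees. A call has 1 to 5 rows; each row shifts and turns the commanded pose from where the row before left it, along the tool's axes as they then stand; what a row does not reach is not made up. A row lasts 1/12 s, in which the tool goes at most 41.7 mm and 7.16 degrees, less where a joint would pass 70% of its speed; a pose out of reach is approached as far as the arm can. A call with a gripper value outside its range is refused whole. The fingers move at their own pace and stop on an object; the grip force is fixed at half the most. Time passes only in rows, so rows that do not move let the fingers close. It gives the time, the measured TCP pose, the force, the opening and the grip force at its end, in the units of the state.
- read_state(): the state, without advancing time (a new reading comes with each control period).
- cams.get_image(name): name is "side" or "top"; returns a dict with "color" (480x640x3 uint8, red, green, blue), "fovy" (degrees; the focal length in pixels is half the picture's height over the tangent of half this angle, whatever the lens; pixels are square), "cx", "cy" (the principal point, pixels), "rvec" (rotation vector, rad) and "tvec" (3), from world to camera coordinates, as OpenCV has them. Camera axes: x right, y down, z forward; pixel columns grow to the right and rows downward; lengths in mm; the calibration is good to about 2 mm. A picture is of the moment at which its call begins. There is no depth.
- order.finish_job(): hands the job in; it is judged then, once.
The state is a dict: "clock": time; "qpos": joint angles; "qd": joint speeds; "tau": joint torques, N m; "eef_pos": TCP position; "tool_rot": TCP orientation; "force": force on the tool from outside, world axes, zero at the start; "torque": the same for the moment, N m; "width": finger opening in mm; "gripper_force": force on a finger pad.
Only numpy, scipy, OpenCV 4.12 (cv2) and the standard library are available. Lean on these libraries where they do the work, as an engineer would, in place of code of your own. Each camera call takes 0.05 s, during which the arm holds its last target. There are 200 camera calls.

## Task

Put the small jar with the black lid and green label back in the small wooden care tray, standing upright on the tray floor between the blue measuring cup and the round balm pot. The gap there is too narrow for it, so first gently nudge the balm pot along the tray towards its free end; the cup and the pot must stay standing in the tray.

Things in the scene. Friction and masses are not known exactly. Their poses are not given: they have to be found in the camera images.
- care_tray: open wooden tray fixed to the worktop, 88 x 220 mm outside, 78 (x) by 210 (y) mm inside, walls 5 mm thick, floor 4 mm thick, rim 34 mm above the worktop. Origin: centre of its underside. Its y axis runs along its length, from the end with the measuring cup (-y) to the end with the balm pot (+y).
- balm_pot_center (a point): round pot of hand balm with pale grey lid and blue-banded label, 69 mm in diameter, 41 mm tall, about 0.1 kg, loose, standing on the tray floor in the +y half; between it and the +y end wall some 30 mm are free, and between it and the cup some 38 mm. The point is its centre, half-way up; z is up. It slides easily (about 1 N) when pushed low.
- measuring_cup_center (a point): light blue plastic measuring cup, round, at most 71 mm in diameter (take that at all heights), 62 mm tall, 0.03 kg, loose, standing on the tray floor close to the -y end wall; its short tab sticks out over that wall. The point is the centre of the round cup, half-way up; z is up.
- soda_jar_center (a point): round jar with black lid and green label, 44 mm in diameter, 105 mm tall, 0.11 kg, loose, upright on the worktop to the right of the tray. The point is its centre, 52.5 mm above its base; z is up. Two others, not wanted, stand loose at least 8.5 cm from it, axis to axis: a green and white stick with green cap (28 mm wide, 110 tall) and a brown dropper bottle with black top (33 mm wide, 102 tall).
Mind the look-alikes: they are no part of the job. What is shaped like the part that bears balm_pot_center but purple or red is not meant. Several things have the shape of the care_tray; the one meant has the colours described above.

How it is judged (in metres and radians):
At the end, for the whole second after the job is handed in: The jar stands at rest on the tray floor (base within 8 mm), upright within 10 degrees, within 25 mm of the tray's centre line and 30 mm of its middle, between cup and pot; the pot stands in the tray's +y half, the cup at its -y end, both on the floor and upright within 10 degrees (z of soda_jar_center in the frame of care_tray between 0.0485 and 0.0645 m and x of soda_jar_center in the frame of care_tray between -0.025 and 0.025 m and y of soda_jar_center in the frame of care_tray between -0.03 and 0.03 m and angle between each of soda_jar_center, balm_pot_center, measuring_cup_center's own z axis and vertical below 0.17 rad and y of balm_pot_center in the frame of care_tray between 0.045 and 0.09 m and z of balm_pot_center in the frame of care_tray below 0.034 m and y of measuring_cup_center in the frame of care_tray between -0.09 and -0.055 m and z of measuring_cup_center in the frame of care_tray below 0.045 m and linear speed of soda_jar below 0.03 m/s); the robot touches nothing.
It fails at once if the balm pot is pushed or pressed with more than 40 N (contact force between the arm and balm_pot above 40 N).
It fails at once if the balm pot or the measuring cup is tipped over (angle between any of balm_pot_center, measuring_cup_center's own z axis and vertical above 0.7 rad).
It also fails if it takes over 51 s, if anything falls off the work surface, if the arm or the gripper's body presses on something with over 40 N, if the wrist force passes 120 N, or if a joint passes its speed limit or range.

## Working session

There is one attempt and no reset: what is moved stays moved. The work goes in short steps, Python scripts to look and compute and a tool call to move; the robot and the scene stay as the last step left them, time stands still between calls to the robot, and variables do not carry over. Pictures are saved under pics/ and viewed, at most 10 in all, crops included, and the job is handed in when it is done.

Besides the shell and the picture viewer there is one more tool, called after ">>>" as name(argument=value, ...), one argument or row to a line, values as JSON. move_arm: Moves the arm, as the interface text tells. Its arguments: {"type":"object","properties":{"targets":{"type":"string"}},"required":["targets"]}

```bash
mkdir -p pics; ls
python3 - <<'E'
from cell import read_state, cams
import cv2,pickle
s=read_state();print({k:s[k] for k in('clock','eef_pos','tool_rot','width')})
for n in('top','side'):
    d=cams.get_image(n);pickle.dump(d,open(f'pics/{n}0.pkl','wb'));cv2.imwrite(f'pics/{n}0.png',d['color'][:,:,::-1])
    print(n,d['fovy'],d['cx'],d['cy'],d['rvec'],d['tvec'])
E
```

```text
pics
{'clock': 0.0, 'eef_pos': array([ 151.74931832, -631.39255489,  230.3918354 ]), 'tool_rot': array([-3.13967456e+00,  2.24056621e-05,  2.35800797e-01]), 'width': 85.68135555404648}
top 42.21911194043346 320.8902585601058 242.9059477010659 [ 1.75610321 -2.20663013  0.514533  ] [ 262.29298887  426.18800971 1466.49097066]
side 48.10505519693464 324.41479994715996 239.14751247444946 [ 1.31531267 -1.86541893  1.12806257] [327.29787535 240.15187039 888.65721629]
```

View pics/top0.png

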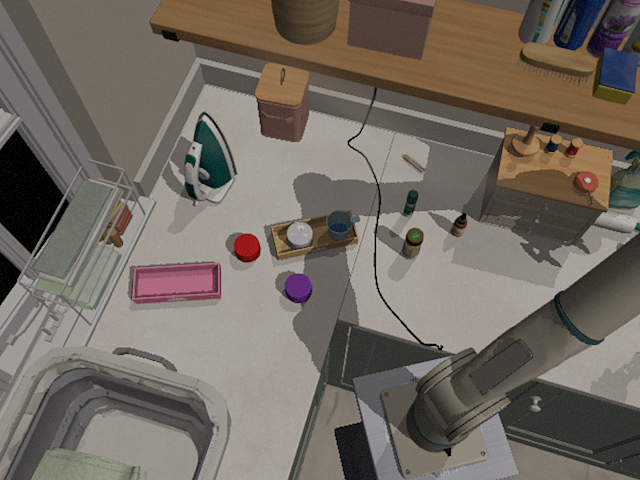

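View pics/side0.png

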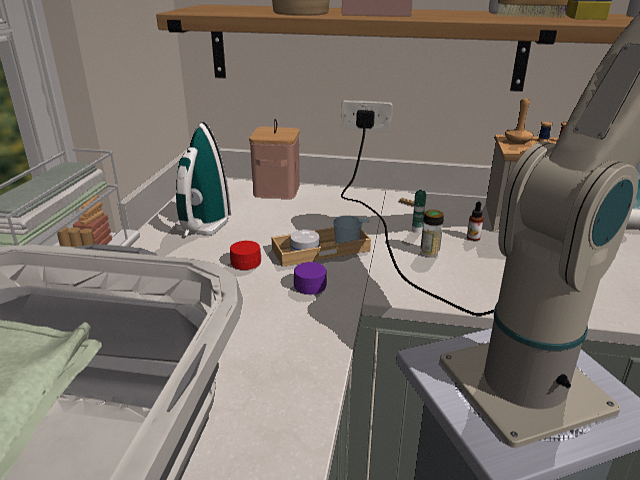

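The wooden tray is at about (315,237) in the top view, with the grey-lidded pot at (299,235) and the cup at (340,225). The jar is at about (413,240), the green stick at (411,200) and the dropper at (459,225). The look-alikes are the red pot (247,248), the purple pot (298,288) and the pink tray (177,282). I'll confirm this in one enlarged crop.

```bash
cat > h.py <<'E'
import numpy as np,cv2,pickle
def K(d):
    f=240/np.tan(np.radians(d['fovy']/2)); return np.array([[f,0,d['cx']],[0,f,d['cy']],[0,0,1.]])
def plane(d,uv,z):
    R=cv2.Rodrigues(np.array(d['rvec'],float))[0];C=-R.T@np.array(d['tvec'],float)
    r=R.T@np.linalg.inv(K(d))@np.array([uv[0],uv[1],1.]); return C+r*(z-C[2])/r[2]
def proj(d,p):
    return cv2.projectPoints(np.array(p,float).reshape(-1,3),np.array(d['rvec'],float),np.array(d['tvec'],float),K(d),None)[0].reshape(-1,2)
def load(n): return pickle.load(open(f'pics/{n}.pkl','rb'))
E
python3 - <<'E'
from h import *
t,s=load('top0'),load('side0')
a=cv2.resize(t['color'][180:280,260:480],None,fx=3.6,fy=3.6,interpolation=cv2.INTER_CUBIC)
b=cv2.resize(s['color'][180:270,260:500],None,fx=3.3,fy=2.6,interpolation=cv2.INTER_CUBIC)
b=cv2.resize(b,(792,234)); cv2.imwrite('pics/crop.png',np.vstack([a,b])[:,:,::-1]); print(a.shape)
for n,uv,z in(('pot',(299,232),45),('cup',(340,222),60),('jar',(414,235),105),('purple',(299,285),41)): print(n,plane(t,uv,z).round(0))
E
```

```text
(360, 792, 3)
pot [543. 203.  45.]
cup [540.  93.  60.]
jar [440. -73. 105.]
purple [398. 234.  41.]
```

View pics/crop.png

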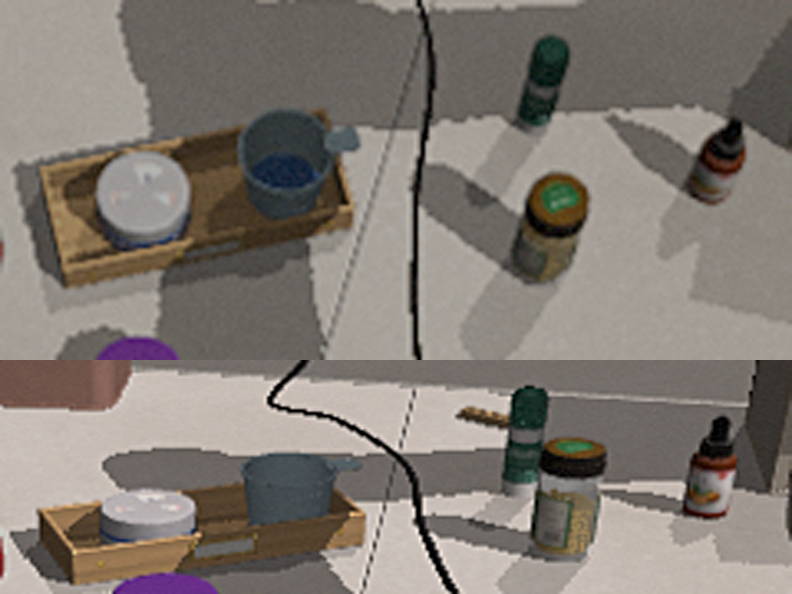

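The crop shows the wooden tray with the grey-lidded, blue-banded pot at crop (143,195) and the blue cup at (287,150). The jar, with a black-sided lid and green label, is at (560,200), clear of the stick and the dropper. The red and purple pots and the pink tray are not the ones described.

Run:
```python
from h import *
t,s=load('top0'),load('side0')
T=lambda u,v:(u/3.6+260-.4,v/3.6+180-.4); S=lambda u,v:(u/3.3+260-.4,(v-360)/2.6+180-.4)
for n,a,b,z in(('pot',(143,195),(149,503),45),('cup',(287,150),(289,471),66),('jar',(560,202),(574,449),105)):
    print(n,plane(t,T(*a),z).round(1),plane(s,S(*b),z).round(1))
c=np.array([plane(t,T(*p),34)for p in((40,168),(325,108),(352,208),(68,266))]); print(c.round(1))
print('side corners',[plane(s,S(*p),34).round(1) for p in((40,513),(72,555),(365,513))])
print('len',[np.linalg.norm(c[i]-c[(i+1)%4]).round() for i in range(4)],'ctr',c.mean(0).round(1))
# wood mask rectified to plane z=34, rectangle
x,y=np.meshgrid(np.arange(440,660.),np.arange(0,320.))
uv=proj(t,np.stack([x,y,0*x+34],-1)).astype(np.float32).reshape(x.shape+(2,))
im=cv2.remap(t['color'],uv,None,cv2.INTER_LINEAR)
h=cv2.cvtColor(im,cv2.COLOR_RGB2HSV);m=cv2.inRange(h,(8,75,50),(28,255,255))
m=cv2.morphologyEx(m,cv2.MORPH_CLOSE,np.ones((9,9)))
k=max(cv2.findContours(m,0,2)[0],key=cv2.contourArea);print('rect(x-440,y)',cv2.minAreaRect(k),cv2.contourArea(k))
cv2.drawContours(im,[np.int32(cv2.boxPoints(cv2.minAreaRect(k)))],0,(255,0,0),1)
cv2.imwrite('pics/rect.png',cv2.resize(im,None,fx=1.8,fy=1.8)[:,:,::-1])
```

```text
pot [537.5 203.   45. ] [545.3 200.2  45. ]
cup [539.5  95.1  66. ] [534.1  98.2  66. ]
jar [437.3 -75.2 105. ] [437.2 -73.4 105. ]
[[581.8 271.6  34. ]
 [584.   53.7  34. ]
 [498.4  54.9  34. ]
 [498.8 267.2  34. ]]
side corners [array([572.2, 273.2,  34. ]), array([490.7, 272.7,  34. ]), array([496.4,  54. ,  34. ])]
len [np.float64(218.0), np.float64(86.0), np.float64(212.0), np.float64(83.0)] ctr [540.7 161.9  34. ]
rect(x-440,y) ((92.99999237060547, 162.99998474121094), (219.99996948242188, 101.99998474121094), 90.0) 16639.0
```

View pics/rect.png

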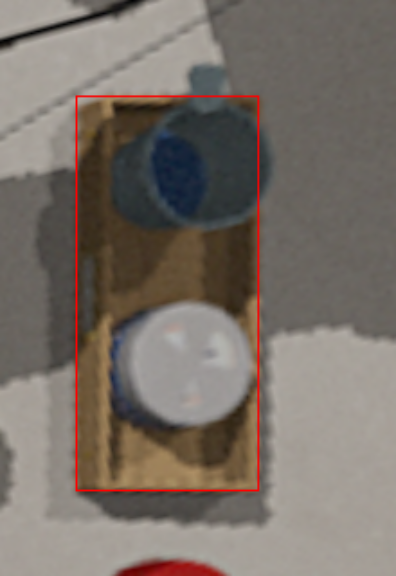

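>>> move_arm(
  targets="-1 0 0 -1.5 0 0 -7; -1 0 0 -1.5 0 0 -7; -1 0 0 -1.5 0 0 -7; -1 0 0 -1.5 0 0 -7; -1 0 0 -1.5 0 0 -7",
)

```text
clock: 0.52
eef_pos: [151.7, -631.7, 306.5]
tool_rot: [-3.141, -0.001, 0.853]
force: [0.6, -0.4, -0.3]
width: 25.4
gripper_force: 0.0
```

>>> move_arm(
  targets="-1 0 0 0 0 0 -7; -1 0 0 0 0 0 -7; -1 0 0 0 0 0 -7; -1 0 0 0 0 0 -7; -1 0 0 0 0 0 -7",
)

```text
clock: 0.93
eef_pos: [151.7, -631.7, 305.8]
tool_rot: [-3.141, -0.001, 1.464]
force: [0.0, 0.7, 0.7]
width: -0.1
gripper_force: 0.0
```

>>> move_arm(
  targets="-1 0 0 0 0 0 -6.5; -1 0 0 0 0 0 0",
)

```text
clock: 1.1
eef_pos: [151.6, -631.7, 305.7]
tool_rot: [3.141, -0.001, 1.574]
force: [-0.6, -0.3, -0.3]
width: -0.0
gripper_force: 0.0
```

Run:
```python
from cell import read_state
from h import *
s=read_state();print({k:s[k].round(3) if hasattr(s[k],'round') else s[k] for k in('clock','qpos','eef_pos','tool_rot','width')})
t=load('top0')
for uv in((480,220),(560,240),(500,130)): print(plane(t,uv,0 if uv[1]>200 else 150).round())
```

```text
{'clock': 1.1, 'qpos': array([ 1.472,  0.579, -0.312,  1.411,  0.182,  1.18 ,  1.141]), 'eef_pos': array([ 151.604, -631.738,  305.662]), 'tool_rot': array([ 3.141e+00, -1.000e-03,  1.574e+00]), 'width': -0.01706600310317456}
[ 491. -293.    0.]
[ 385. -484.    0.]
[ 669. -374.  150.]
```

>>> move_arm(
  targets="-1 3.3 2.4 0 0 0 0; -1 3.3 2.4 0 0 0 0; -1 3.3 2.4 0 0 0 0; -1 3.3 2.4 0 0 0 0; -1 3.3 2.4 0 0 0 0",
)

```text
clock: 1.52
eef_pos: [272.5, -465.2, 306.1]
tool_rot: [-3.142, -0.0, 1.567]
force: [0.6, -1.3, 0.3]
width: -0.4
gripper_force: 0.0
```

>>> move_arm(
  targets="-1 3.3 2.4 0 0 0 0; -1 3.3 2.4 0 0 0 0; -1 3.3 2.4 0 0 0 0; -1 3.3 2.4 0 0 0 0; -1 3.3 2.4 0 0 0 0",
)

```text
clock: 1.93
eef_pos: [392.4, -300.2, 306.4]
tool_rot: [-3.142, 0.0, 1.567]
force: [-0.1, 0.3, 0.6]
width: 0.2
gripper_force: 0.0
```

```bash
python3 -c "
from cell import read_state
s=read_state();print(s['clock'],s['qpos'].round(3),s['eef_pos'])"
```

```text
1.9333 [ 0.903  0.34  -0.415  1.83   0.16   1.005  0.419] [ 392.42415433 -300.24424761  306.3790209 ]
```

>>> move_arm(
  targets="-1 3.74 1.22 0 0 0 0; -1 3.74 1.22 0 0 0 0; -1 3.74 1.22 0 0 0 0; -1 3.74 1.22 0 0 0 0; -1 3.74 1.22 0 0 0 0",
)

```text
clock: 2.35
eef_pos: [452.9, -113.2, 306.4]
tool_rot: [3.142, 0.0, 1.567]
force: [0.2, -1.3, -0.3]
width: -0.1
gripper_force: 0.0
```

>>> move_arm(
  targets="-1 3.74 1.22 0 0 0 0; -1 3.74 1.22 0 0 0 0; -1 3.74 1.22 0 0 0 0; -1 3.74 1.22 0 0 0 0; -1 3.74 1.22 0 0 0 0",
)

```text
clock: 2.77
eef_pos: [513.9, 73.8, 306.2]
tool_rot: [-3.141, 0.0, 1.567]
force: [0.8, -1.3, -0.5]
width: -0.2
gripper_force: 0.0
```

>>> move_arm(
  targets="-1 3.74 1.22 0 0 0 0; -1 3.74 1.22 0 0 0 0; -1 0 0 4 0 0 0; -1 0 0 4 0 0 0; -1 0 0 4 0 0 0",
)

```text
clock: 3.18
eef_pos: [538.3, 147.9, 185.2]
tool_rot: [3.14, -0.0, 1.569]
force: [0.1, -1.3, -1.1]
width: 0.2
gripper_force: 0.0
```

>>> move_arm(
  targets="-1 0 0 4 0 0 0; -1 0 0 4 0 0 0; -1 0 0 2 0 0 0; -1 0 0 0 0 0 0",
)

```text
clock: 3.52
eef_pos: [534.6, 145.3, 81.6]
tool_rot: [-3.133, 0.003, 1.568]
force: [-0.5, -0.5, -0.4]
width: 0.4
gripper_force: 0.0
```

Run:
```python
from cell import read_state,cams
from h import *
s=read_state();print(s['clock'],s['qpos'].round(2),s['eef_pos'])
im=[]
for n in('top','side'):
    d=cams.get_image(n);pickle.dump(d,open(f'pics/{n}1.pkl','wb'))
    print(n,proj(d,s['eef_pos']))
    c=d['color'][170:280,250:390] if n=='top' else d['color'][180:290,250:390]
    im.append(cv2.resize(c,None,fx=2.8,fy=2.8,interpolation=cv2.INTER_CUBIC))
cv2.imwrite('pics/b1.png',np.hstack(im)[:,:,::-1])
```

```text
3.5167 [-0.07  0.73 -0.39  1.9   0.46  0.61 -0.75] [534.58910301 145.33756984  81.62352246]
top [[321.06688575 223.90629878]]
side [[328.48372654 219.08124227]]
```

View pics/b1.png

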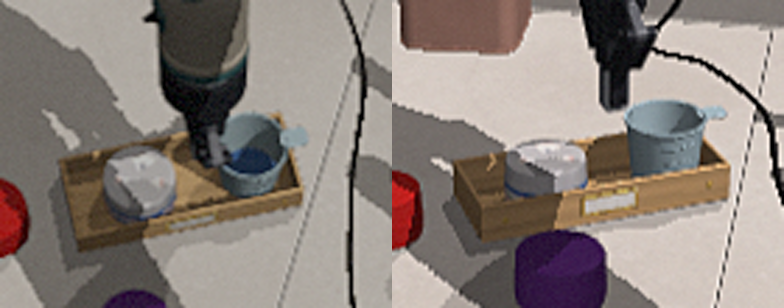

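The crop shows the fingertips above the gap, just beside the cup rim. I'll centre them in the gap and then lower gently.

>>> move_arm(
  targets="-1 0.5 0.4 0 0 0 0; -1 0 0 1 0 0 0; -1 0 0 1 0 0 0; -1 0 0 0 0 0 0",
)

```text
clock: 3.95
eef_pos: [541.6, 151.4, 65.3]
tool_rot: [-3.14, 0.001, 1.571]
force: [-0.5, -0.3, 0.2]
width: -0.2
gripper_force: 0.0
```

>>> move_arm(
  targets="-1 -0.1 0 1 0 0 0; -1 0 0 1 0 0 0; -1 0 0 1 0 0 0; -1 0 0 1 0 0 0; -1 0 0 0.5 0 0 0",
)

```text
clock: 4.37
eef_pos: [541.3, 150.5, 19.5]
tool_rot: [-3.14, 0.001, 1.571]
force: [-0.1, 0.4, -0.2]
width: -0.0
gripper_force: 0.0
```

>>> move_arm(
  targets="-1 0 0 0 0 0 0; -1 0 0 0 0 0 0",
)

```text
clock: 4.53
eef_pos: [541.9, 150.9, 20.8]
tool_rot: [-3.141, 0.0, 1.571]
force: [0.0, 0.2, 0.6]
width: 0.0
gripper_force: 0.0
```

>>> move_arm(
  targets="-1 0.4 0 0 0 0 0; -1 0.4 0 0 0 0 0; -1 0.4 0 0 0 0 0; -1 0.3 0 0 0 0 0; -1 0.3 0 0 0 0 0",
)

```text
clock: 4.95
eef_pos: [542.4, 169.0, 21.7]
tool_rot: [3.141, 0.0, 1.571]
force: [-0.1, -1.3, 0.5]
width: 0.1
gripper_force: 0.8
```

>>> move_arm(
  targets="-1 0.3 0 0 0 0 0; -1 0.3 0 0 0 0 0; -1 0.3 0 0 0 0 0; -1 0.2 0 0 0 0 0; -1 0 0 0 0 0 0",
)

```text
clock: 5.37
eef_pos: [542.1, 180.7, 21.3]
tool_rot: [3.141, -0.001, 1.572]
force: [0.4, 0.4, -0.2]
width: -0.3
gripper_force: 0.0
```

>>> move_arm(
  targets="-1 -1 0 0 0 0 0; -1 -1.5 0 0 0 0 0; -1 -0.5 0 -1 0 0 0; -1 0 0 -2 0 0 0; -1 0 0 -3 0 0 0",
)

```text
clock: 5.78
eef_pos: [540.5, 148.1, 80.5]
tool_rot: [-3.137, 0.002, 1.57]
force: [0.8, 0.8, 0.3]
width: -0.4
gripper_force: 0.0
```

>>> move_arm(
  targets="-1 0 0 -3 0 0 0; -1 0 0 -4 0 0 0; -1 0 0 -4 0 0 0; -1 -2 -1 -2 0 0 0; 0.6 -3.5 -1.6 0 0 0 0",
)

```text
clock: 6.2
eef_pos: [520.3, 100.0, 217.3]
tool_rot: [3.129, -0.006, 1.577]
force: [1.5, -1.0, 0.3]
width: 10.8
gripper_force: 0.0
```

>>> move_arm(
  targets="0.6 -3.5 -1.6 0 0 0 0; 0.6 -3.5 -1.6 0 0 0 0; 0.6 -3.5 -1.6 0 0 0 0; 0.6 -3.5 -1.6 0 0 0 0; 0.6 0 0 0 0 0 0",
)

```text
clock: 6.62
eef_pos: [447.4, -53.7, 211.2]
tool_rot: [-3.136, 0.006, 1.56]
force: [-1.3, -0.9, -0.1]
width: 68.3
gripper_force: 0.0
```

Run:
```python
from cell import read_state,cams
from h import *
t,s=load('top0'),load('side0')
T=lambda u,v:(u/3.6+260-.4,v/3.6+180-.4); S=lambda u,v:(u/3.3+260-.4,(v-360)/2.6+180-.4)
print('stick',plane(t,T(550,46),110).round(),plane(s,S(529,392),110).round(),'drop',plane(t,T(737,127),102).round())
d=cams.get_image('top');pickle.dump(d,open('pics/top2.pkl','wb'))
e=cams.get_image('side');pickle.dump(e,open('pics/side2.pkl','wb'))
a=cv2.resize(d['color'][180:280,260:480],None,fx=3.6,fy=3.6,interpolation=cv2.INTER_CUBIC)
b=cv2.resize(e['color'][180:270,260:500],(792,234),interpolation=cv2.INTER_CUBIC)
cv2.imwrite('pics/crop2.png',np.vstack([a,b])[:,:,::-1])
```

```text
stick [ 557. -103.  110.] [ 550. -100.  110.] drop [ 468. -217.  102.]
```

View pics/crop2.png

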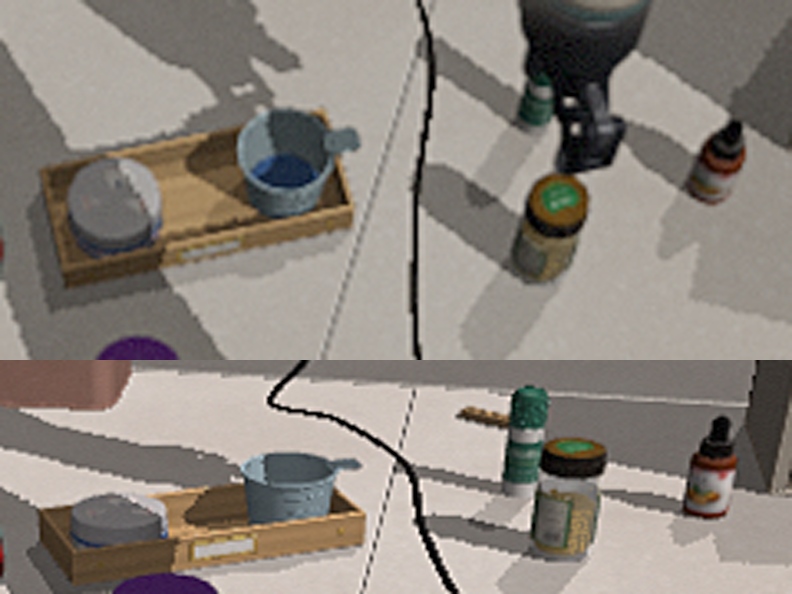

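The pot is now at crop (115,202), close to the +y wall, with both cup and pot upright and the gap wide. The jar has not moved, so I go to it at (437,-74.5).

>>> move_arm(
  targets="0.6 -2.1 -1 0 0 0 0; 0.6 0 0 3 0 0 0; 0.6 0 0 3 0 0 0; 0.6 0 0 1 0 0 0; 0.6 0 0 0 0 0 0",
)

```text
clock: 7.13
eef_pos: [441.2, -64.6, 139.6]
tool_rot: [-3.138, -0.002, 1.573]
force: [0.4, -0.6, 0.5]
width: 68.6
gripper_force: 0.0
```

>>> move_arm(
  targets="0.6 -0.5 -0.2 0 0 0 0; 0.6 -0.5 -0.2 0 0 0 0; 0.6 0 0 1 0 0 0; 0.6 0 0 0 0 0 0",
)

```text
clock: 7.47
eef_pos: [438.3, -76.7, 131.6]
tool_rot: [3.141, 0.0, 1.57]
force: [0.5, -0.2, -0.4]
width: 68.3
gripper_force: 0.0
```

Next I lower to TCP z of about 64, trimming y and x on the way.

>>> move_arm(
  targets="0.6 0.2 -0.1 1.5 0 0 0; 0.6 0 0 1.5 0 0 0; 0.6 0 0 1.5 0 0 0; 0.6 0 0 1.2 0 0 0; 0.6 0 0 0 0 0 0",
)

```text
clock: 7.88
eef_pos: [436.8, -74.2, 73.7]
tool_rot: [-3.14, 0.0, 1.571]
force: [0.4, 0.5, -0.7]
width: 68.2
gripper_force: 0.0
```

>>> move_arm(
  targets="0.6 0 0 1 0 0 0; 0.6 0 0 0 0 0 0",
)

```text
clock: 8.05
eef_pos: [437.5, -74.2, 64.6]
tool_rot: [3.141, 0.0, 1.571]
force: [0.2, 0.5, -0.4]
width: 67.6
gripper_force: 0.0
```

>>> move_arm(
  targets="-1 0 0 0 0 0 0; -1 0 0 0 0 0 0; -1 0 0 0 0 0 0; -1 0 0 0 0 0 0; -1 0 0 0 0 0 0",
)

```text
clock: 8.47
eef_pos: [438.2, -74.2, 65.4]
tool_rot: [3.139, 0.0, 1.571]
force: [0.5, -0.5, 4.9]
width: 42.9
gripper_force: 59.6
```

>>> move_arm(
  targets="-1 0 0 0 0 0 0; -1 0 0 -1 0 0 0; -1 0 0 -1 0 0 0; -1 0 0 0 0 0 0",
)

```text
clock: 8.8
eef_pos: [438.1, -74.4, 85.9]
tool_rot: [3.139, 0.0, 1.571]
force: [0.5, -0.7, -1.5]
width: 43.2
gripper_force: 60.6
```

>>> move_arm(
  targets="-1 0 0 -2 0 0 0; -1 0 0 -3 0 0 0; -1 0 0 -3 0 0 0; -1 0 0 -2 0 0 0; -1 1 0.4 0 0 0 0",
)

```text
clock: 9.22
eef_pos: [442.7, -66.1, 187.4]
tool_rot: [3.136, 0.003, 1.567]
force: [0.8, 0.0, -1.1]
width: 42.7
gripper_force: 61.0
```

>>> move_arm(
  targets="-1 2 0.9 0 0 0 0; -1 2.5 1.1 0 0 0 0; -1 2.5 1.1 0 0 0 0; -1 2.5 1.1 0 0 0 0; -1 2.5 1.1 0 0 0 0",
)

```text
clock: 9.63
eef_pos: [494.0, 57.3, 183.2]
tool_rot: [-3.14, 0.0, 1.571]
force: [0.7, -0.8, -0.9]
width: 43.1
gripper_force: 61.0
```

>>> move_arm(
  targets="-1 2.5 1.1 0 0 0 0; -1 2.5 1.1 0 0 0 0; -1 2.5 1.1 0 0 0 0; -1 2 0.9 0 0 0 0; -1 0 0 0 0 0 0",
)

```text
clock: 10.05
eef_pos: [537.1, 157.6, 183.5]
tool_rot: [3.14, -0.005, 1.577]
force: [0.5, 0.1, -0.8]
width: 42.7
gripper_force: 61.0
```

Run:
```python
from cell import read_state,cams
from h import *
s=read_state();print(s['eef_pos'],s['width'])
t,e=load('top2'),load('side2')
T=lambda u,v:(u/3.6+260-.4,v/3.6+180-.4); S=lambda u,v:(u/3.3+260-.4,(v-360)/2.6+180-.4)
print('pot',plane(t,T(115,201),45).round(1),plane(e,S(119,507),45).round(1))
print('cup',plane(t,T(286,149),66).round(1),plane(e,S(289,468),66).round(1))
im=[]
for n in('top','side'):
    d=cams.get_image(n);pickle.dump(d,open(f'pics/{n}3.pkl','wb'))
    c=d['color'][170:280,250:390] if n=='top' else d['color'][165:275,250:390]
    im.append(cv2.resize(c,None,fx=2.8,fy=2.8,interpolation=cv2.INTER_CUBIC))
cv2.imwrite('pics/b3.png',np.hstack(im)[:,:,::-1])
```

```text
[537.06634636 157.56486879 183.45952944] 42.694133864304796
pot [537.2 224.   45. ] [544.9 222.6  45. ]
cup [540.5  95.6  66. ] [539.9  95.9  66. ]
```

View pics/b3.png

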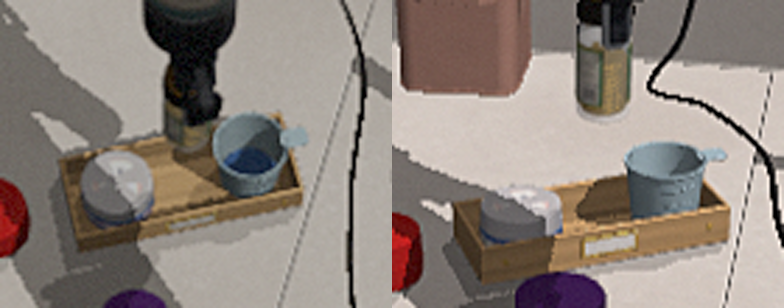

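Run:
```python
from h import *
e=load('side3'); t=load('top3'); print(plane(e,(325.4,205),118.5).round(1), plane(t,(190/2.8+249.6,141/2.8+169.6),118.5).round(1))
print(proj(e,[537,157.6,118.5]),proj(t,[537,157.6,118.5]))
```

```text
[534.9 153.2 118.5] [528.8 156.3 118.5]
[[323.26856673 204.89528381]] [[316.2292915  217.25675193]]
```

>>> move_arm(
  targets="-1 0.3 0.3 1 0 0 0; -1 0.1 0 1 0 0 0; -1 0 0 1 0 0 0; -1 0 0 1 0 0 0; -1 0 0 0 0 0 0",
)

```text
clock: 10.57
eef_pos: [537.4, 153.3, 141.6]
tool_rot: [-3.137, 0.002, 1.57]
force: [-0.6, -0.1, -1.0]
width: 42.8
gripper_force: 61.0
```

>>> move_arm(
  targets="-1 0.5 0.1 0 0 0 0; -1 0.5 0.1 0 0 0 0; -1 0 0 0 0 0 0; -1 0 0 0 0 0 0",
)

```text
clock: 10.9
eef_pos: [541.5, 165.8, 144.9]
tool_rot: [3.14, -0.001, 1.572]
force: [0.7, -0.1, -0.2]
width: 42.9
gripper_force: 61.0
```

Now I lower until the base is just above cup height (TCP about 110), let it settle, then check.

>>> move_arm(
  targets="-1 -0.2 -0.1 1 0 0 0; -1 0 0 0.7 0 0 0; -1 0 0 0 0 0 0; -1 0 0 0 0 0 0",
)

```text
clock: 11.23
eef_pos: [539.6, 162.3, 126.5]
tool_rot: [-3.14, 0.001, 1.571]
force: [-0.2, -0.3, -0.8]
width: 42.8
gripper_force: 61.0
```

Run:
```python
from cell import read_state,cams
from h import *
s=read_state();print(s['eef_pos'],s['width'])
im=[]
for n in('top','side'):
    d=cams.get_image(n);pickle.dump(d,open(f'pics/{n}4.pkl','wb'))
    c=d['color'][180:260,265:365] if n=='top' else d['color'][180:260,265:365]
    im.append(cv2.resize(c,None,fx=4,fy=4,interpolation=cv2.INTER_CUBIC))
cv2.imwrite('pics/b4.png',np.hstack(im)[:,:,::-1])
```

```text
[539.5672845  162.34327604 126.50230442] 42.78916580884663
```

View pics/b4.png

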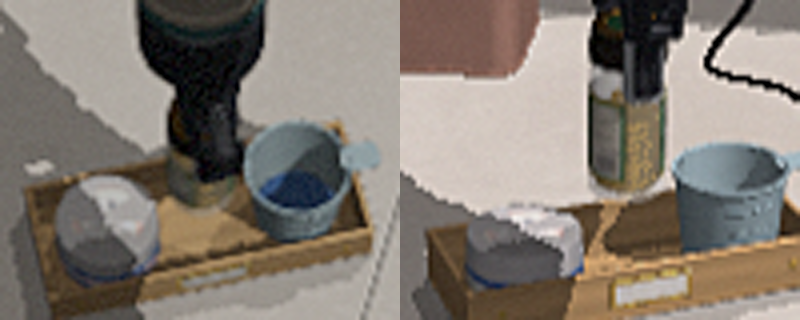

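Run:
```python
from h import *
e=load('side4'); t=load('top4')
print('jar base',plane(e,(321.4,226.4),61.5).round(1),plane(t,(202/4+264.6,189/4+179.6),61.5).round(1))
print('cup',plane(e,((731-400)/4+264.6,165/4+179.6),66).round(1),'pot',plane(e,((525-400)/4+264.6,226/4+179.6),45).round(1),plane(t,(108/4+264.6,212/4+179.6),45).round(1))
```

```text
jar base [542.  160.1  61.5] [539.9 160.   61.5]
cup [541.2  94.9  66. ] pot [544.9 222.1  45. ] [545.4 222.1  45. ]
```

The jar base is at y≈160, the midpoint of the gap (about 130.5 to 189), so I go straight down.

>>> move_arm(
  targets="-1 0 0 0.8 0 0 0; -1 0 0 0.8 0 0 0; -1 0 0 0.8 0 0 0; -1 0 0 0.8 0 0 0; -1 0 0 0 0 0 0",
)

```text
clock: 11.75
eef_pos: [538.9, 162.3, 93.2]
tool_rot: [-3.138, 0.001, 1.571]
force: [-1.1, 0.2, -1.7]
width: 42.8
gripper_force: 61.0
```

>>> move_arm(
  targets="-1 0 0 0.8 0 0 0; -1 0 0 0.5 0 0 0; -1 0 0 0 0 0 0; -1 0 0 0 0 0 0",
)

```text
clock: 12.08
eef_pos: [540.0, 162.8, 82.0]
tool_rot: [-3.141, 0.0, 1.571]
force: [-0.0, 0.4, -0.2]
width: 42.7
gripper_force: 61.0
```

>>> move_arm(
  targets="-1 0 0 0.5 0 0 0; -1 0 0 0.4 0 0 0; -1 0 0 0 0 0 0; -1 0 0 0 0 0 0",
)

```text
clock: 12.42
eef_pos: [540.0, 162.8, 73.1]
tool_rot: [-3.141, 0.0, 1.571]
force: [-0.0, -0.1, -1.6]
width: 43.0
gripper_force: 61.0
```

>>> move_arm(
  targets="-1 0 0 0.2 0 0 0; -1 0 0 0 0 0 0; -1 0 0 0 0 0 0",
)

```text
clock: 12.67
eef_pos: [540.2, 162.8, 71.3]
tool_rot: [3.142, 0.0, 1.571]
force: [-0.4, -0.7, -1.1]
width: 42.6
gripper_force: 61.0
```

>>> move_arm(
  targets="-1 0 0 0.1 0 0 0; -1 0 0 0.1 0 0 0; -1 0 0 0 0 0 0; -1 0 0 0 0 0 0",
)

```text
clock: 13.0
eef_pos: [540.4, 163.0, 69.6]
tool_rot: [3.141, -0.0, 1.571]
force: [-1.2, 0.2, 1.0]
width: 42.6
gripper_force: 61.0
```

The force sign has flipped at the expected height, so the base is on the floor. I release and rise.

>>> move_arm(
  targets="0.1 0 0 0 0 0 0; 0.3 0 0 0 0 0 0; 0.6 0 0 0 0 0 0; 0.6 0 0 0 0 0 0; 0.6 0 0 0 0 0 0",
)

```text
clock: 13.42
eef_pos: [540.2, 162.8, 69.3]
tool_rot: [3.142, -0.0, 1.571]
force: [-0.2, -0.3, 0.2]
width: 68.5
gripper_force: 0.0
```

>>> move_arm(
  targets="0.6 0 0 -1 0 0 0; 0.6 0 0 -1 0 0 0; 0.6 0 0 -1.5 0 0 0; 0.6 0 0 -1.5 0 0 0; 0.6 0 0 -2 0 0 0",
)

```text
clock: 13.83
eef_pos: [539.8, 162.7, 140.4]
tool_rot: [-3.141, 0.0, 1.571]
force: [0.2, 0.1, 0.5]
width: 68.3
gripper_force: 0.0
```

>>> move_arm(
  targets="0.6 0 0 -3 0 0 0; 0.6 0 0 -3 0 0 0; 0.6 -2 0 0 0 0 0; 0.6 -4 -1 0 0 0 0; 0.6 -4 -1 0 0 0 0",
)

```text
clock: 14.25
eef_pos: [520.8, 63.5, 201.3]
tool_rot: [3.138, -0.001, 1.575]
force: [0.6, -0.9, -0.0]
width: 68.2
gripper_force: 0.0
```

>>> move_arm(
  targets="0.6 -4 -1 0 0 0 0; 0.6 -4 -1 0 0 0 0; 0.6 -2 0 0 0 0 0; 0.6 0 0 0 0 0 0; 0.6 0 0 0 0 0 0",
)

```text
clock: 14.67
eef_pos: [500.4, -38.5, 200.4]
tool_rot: [3.14, 0.0, 1.568]
force: [1.3, 0.7, 0.7]
width: 68.0
gripper_force: 0.0
```

Run:
```python
from cell import read_state,cams
from h import *
s=read_state();print(s['clock'],s['eef_pos'],s['width'])
im=[]
for n in('top','side'):
    d=cams.get_image(n);pickle.dump(d,open(f'pics/{n}5.pkl','wb'))
    im.append(cv2.resize(d['color'][180:260,265:365],None,fx=4,fy=4,interpolation=cv2.INTER_CUBIC))
cv2.imwrite('pics/b5.png',np.hstack(im)[:,:,::-1])
```

```text
14.6667 [500.41274346 -38.53924065 200.36328416] 68.03214538113792
```

View pics/b5.png

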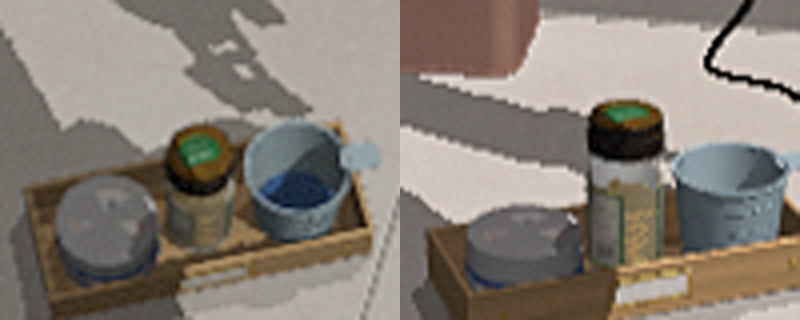

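The jar stands upright at crop (625,190) between the pot (525,245) and the cup (731,195), all upright in the tray, with the arm clear. I hand the job in.

```bash
python3 -c "
from cell import order
print(order.finish_job())"
```

```text
the job is handed in; nothing more can be done
None
```

The jar is standing upright on the tray floor between the cup and the nudged balm pot, both still upright with the arm clear, and I handed the job in at about 15 s; no verdict was returned.

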